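# Load the bushing magazine beside the belt grinder

### The arm

A 6-joint arm with a two-finger parallel gripper is mounted at the origin on the work surface. World frame = base frame: x ahead of the robot, y to its left, z up, the work surface at z = 0. Lengths are in m, angles in rad, forces in N, time in s.
With the tool pointing down it reaches from about 0.35 to 0.85 m from the base axis. Payload 8.1 kg.
Tool frame: the origin (TCP) lies at the very end of the fingers, on their centre line; the grasp point (between the pads) lies 19 mm behind it; z points along the fingers, y is the direction in which the jaws open and shut (so a half turn about z gives the same grasp; the last joint's range is limited). The gripper opens to 93 mm and grips with 3 to 60 N. Pads are 15 mm wide; open, the fingers measure 128 mm over their backs; the gripper's body (75 mm by 188 mm) begins 65 mm behind the grasp point.
Start: joints at [-1.257, 0.13, 1.488, -0, 1.523, -0.085], TCP at [0.233, -0.553, 0.219] pointing down, gripper open.
Joint ranges: [-2.96, 2.96], [-0.89, 2.26], [0.02, 2.5], [-1.34, 4.48], [0, 2.73], [-2.66, 2.66]. Speed limits (rad/s): [2.39, 2.39, 2.79, 3.14, 3.14, 3.14].

### API

Orientations are given as a rotation vector (axis times angle).
In Python, from plant import robot gives the robot as it stands.
- The arm moves only by the shell command python3 -m inch 'ROWS' [FORCE]. ROWS is JSON, a list that holds one entry, the list of rows, each a list of 7 numbers: the shift along the tool's x, y, z in cm, then the turn, a rotation vector about the tool's x, y, z in degrees, then the gripper command: -1 is fully open, 1 is shut, values between are in proportion. A call has 1 to 5 rows; each row shifts and turns the commanded pose from where the row before left it, along the tool's axes as they then stand; what a row does not reach is not made up. A row lasts 1/10 s, in which the tool goes at most 50 mm and 8.59 degrees, less where a joint would pass 70% of its speed; a pose out of reach is approached as far as the arm can. A call with a gripper value outside its range is refused whole. The fingers move at their own pace and stop on an object; FORCE is the grip in N (left out, the last holds). Time passes only in rows, so rows that do not move let the fingers close. It gives the time, the measured TCP pose, the force and the opening at its end, in the units of the state.
- robot.read_state(): the state, without advancing time (a new reading comes with each control period).
- robot.read_camera(name): name is "scene" or "top" or "wrist"; returns a dict with "image" (420x560x3 uint8, blue, green, red), "K" (3x3 intrinsics, pixels), "R" (3x3) and "t" (3): a world point X has camera coordinates R X + t; the wrist camera has in their place "tool_from_camera" (4x4, takes a point from camera to tool coordinates, whose origin is the TCP and whose axes are the flange's). Camera axes: x right, y down, z forward; pixel columns grow to the right and rows downward; lengths in m; the calibration is good to about 2 mm. A picture is of the moment at which its call begins: read the wrist's pose just before it. There is no depth.
- robot.close_job(): hands the job in, once; it reports no verdict.
The state is a dict: "t": time; "q": joint angles; "dq": joint speeds; "joint_torque": joint torques, N m; "tool_pos": TCP position; "orientation": TCP orientation; "force": force on the tool from outside, world axes, zero at the start; "wrist_torque": the same for the moment, N m; "opening": finger opening in m.
Only numpy, scipy, OpenCV 4.12 (cv2) and the standard library are available. Lean on these libraries where they do the work, as an engineer would, in place of code of your own. Each camera call takes 0.05 s, during which the arm holds its last target. There are 200 camera calls.

### The job

Load the tube magazine with the two plain straight steel bushings: drop the long one in through the funnel first, then the short one, so that they stand end to end inside the tube with the long one at the bottom.

Things in the scene. Friction and masses are not known exactly. Their poses are not given: they have to be found in the camera images.
- long_center (a point): centre (on the axis, half-way up) of the long plain bushing: a straight steel sleeve standing upright on the bench, outside diameter 40 mm, bore 22 mm, 70 mm tall, about 0.45 kg; its z axis is the axis of the sleeve. Near it stand look-alikes that do not belong in the tube: a flanged bushing (40 mm body 52 mm tall on a 68 mm flange) and a low wide collar (62 mm across, 36 mm tall).
- short_center (a point): centre (on the axis, half-way up) of the short plain bushing: the same straight steel sleeve, outside diameter 40 mm, bore 22 mm, but only 45 mm tall, standing upright on the bench, about 0.3 kg; its z axis is the axis of the sleeve
- magazine: the tube magazine, fixed to the bench: an upright eight-sided steel tube, 50 mm clear inside, with 20 mm wide windows at its +x and -x sides, on a dark base 110 x 100 x 12 mm with a feed slide at +x. Origin: centre of the base's underside, on the tube's axis; z up. Parts rest on the base's top, 12 mm up. Loaded, the long bushing's centre is 47 mm and the short one's 104.5 mm above the origin.
- magazine_mouth (a point): centre of the open mouth of the magazine's funnel, on the tube's axis, 150 mm above the bench: 76 mm clear inside, about 82 mm outside, narrowing to the 50 mm tube in 22 mm of depth; z up
Things that resemble listed ones, but are neither listed nor needed, are in the scene too. Leave any purple or turquoise look-alike of the part that bears short_center alone. Leave any orange look-alike of the part that bears long_center alone.

How it is judged:
By the outcome, as a careful person would: the job done as asked, in the order asked, and still so for the second after the job is handed in, with the robot touching nothing.
It also fails if it takes over 61 s, if anything falls off the work surface, if the arm or the gripper's body presses on something with over 40 N, if the wrist force passes 120 N, or if a joint passes its speed limit or range.

## Working session

There is one attempt and no reset: what is moved stays moved. The work goes in short steps, Python scripts to look and compute and a shell command to move; the robot and the scene stay as the last step left them, time stands still between calls to the robot, and variables do not carry over. Pictures are saved under pics/ and viewed, about 8 in all and at most 12, crops included, and the job is handed in when it is done.

```bash
mkdir -p pics; ls; cat > h.py <<'E'
import numpy as np, cv2
from plant import robot
from scipy.spatial.transform import Rotation as Ro
def snap(name,fn,crop=None,scale=1):
    c=robot.read_camera(name); im=c["image"]
    if crop: x0,y0,x1,y1=crop; im=im[y0:y1,x0:x1]
    if scale!=1: im=cv2.resize(im,None,fx=scale,fy=scale,interpolation=cv2.INTER_CUBIC)
    cv2.imwrite("pics/"+fn,im); return c
def cam(c,s=None):
    if "R" in c: return c["K"],c["R"],c["t"]
    T=np.eye(4);T[:3,:3]=Ro.from_rotvec(s["orientation"]).as_matrix();T[:3,3]=s["tool_pos"]
    M=np.linalg.inv(T@c["tool_from_camera"]); return c["K"],M[:3,:3],M[:3,3]
def onz(KRt,uv,z):
    K,R,t=KRt; d=R.T@np.linalg.solve(K,[uv[0],uv[1],1]); o=-R.T@t
    return o+d*(z-o[2])/d[2]
def proj(KRt,X):
    K,R,t=KRt; p=K@(R@np.asarray(X)+t); return p[:2]/p[2]
E
python3 - <<'E'
from h import *
s=robot.read_state(); print(s)
a=snap("top","top1.png"); b=snap("scene","scene1.png")
import pickle; pickle.dump({k:{q:v[q] for q in("K","R","t")} for k,v in (("top",a),("scene",b))},open("cal.pkl","wb"))
print(a["K"],a["R"],a["t"])
E
```

```text
pics
{'t': 0.0, 'q': array([-1.25741849e+00,  1.31150407e-01,  1.48928415e+00, -1.99787636e-05,
        1.52300605e+00, -8.53799903e-02]), 'dq': array([-5.59111525e-05,  1.69343647e-03, -1.83336503e-03, -8.15168484e-04,
       -3.47087578e-04,  1.13192187e-03]), 'joint_torque': array([ 6.97919058e-04, -5.59837139e+01, -4.91761172e+01,  7.67963938e-02,
        3.54336679e-02, -2.08049055e-04]), 'tool_pos': array([ 0.23281062, -0.55236541,  0.21759121]), 'orientation': array([-3.07755932e+00, -6.21863997e-01,  3.61127238e-04]), 'force': array([0.15793949, 0.65807546, 0.4320882 ]), 'wrist_torque': array([0.0061293 , 0.03015377, 0.00118157]), 'opening': 0.09319200281626391}
[[534.64406187   0.         282.38600192]
 [  0.         534.64406187 196.38487277]
 [  0.           0.           1.        ]] [[-0.0041831  -0.99953391  0.03024025]
 [-0.99836747  0.00245176 -0.0570648 ]
 [ 0.05696406 -0.03042959 -0.99791239]] [-0.03450624  0.54020927  0.95686484]
```

View pics/top1.png

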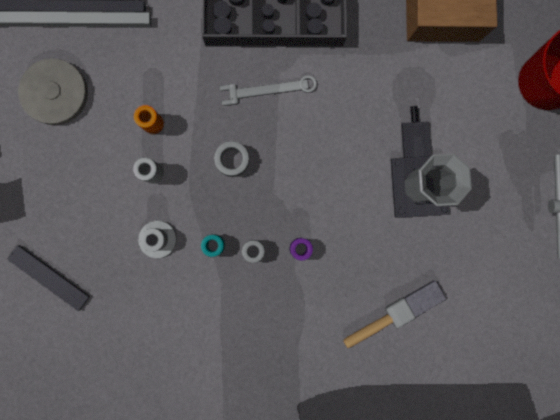

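View pics/scene1.png

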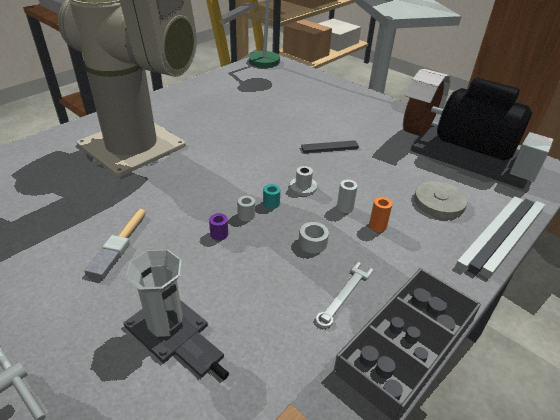

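The top view shows these candidates:
- **Plain grey, tall:** (145,169). The scene view at (346,197) shows it tall and flangeless, so this is the long one.
- **Plain grey, low:** (254,252), scene (246,208). This is the short one.
- **Not to use:** orange look-alike (148,117), flanged bushing (155,239), collar (232,158), turquoise (212,245) and purple (301,249).

The magazine mouth is at about (445,180). I'll confirm this in an enlarged crop.

```bash
python3 - <<'E'
import cv2,numpy as np
im=cv2.imread("pics/top1.png")
f=lambda x,y,w,h,s:cv2.resize(im[y:y+h,x:x+w],None,fx=s,fy=s,interpolation=cv2.INTER_CUBIC)
A=f(115,140,60,60,5);B=f(224,222,60,60,5);C=f(385,145,100,80,5)
sc=cv2.imread("pics/scene1.png"); D=cv2.resize(sc[160:260,200:400],None,fx=2.5,fy=2.5,interpolation=cv2.INTER_CUBIC)
o=np.zeros((600,800,3),np.uint8); o[:300,:300]=A;o[300:600,:300]=B;o[:400*1//1,300:800]=C[:400]
o[400:600,300:800]=D[:200]
cv2.imwrite("pics/crop1.png",o)
E
```

```text
(no output)
```

View pics/crop1.png

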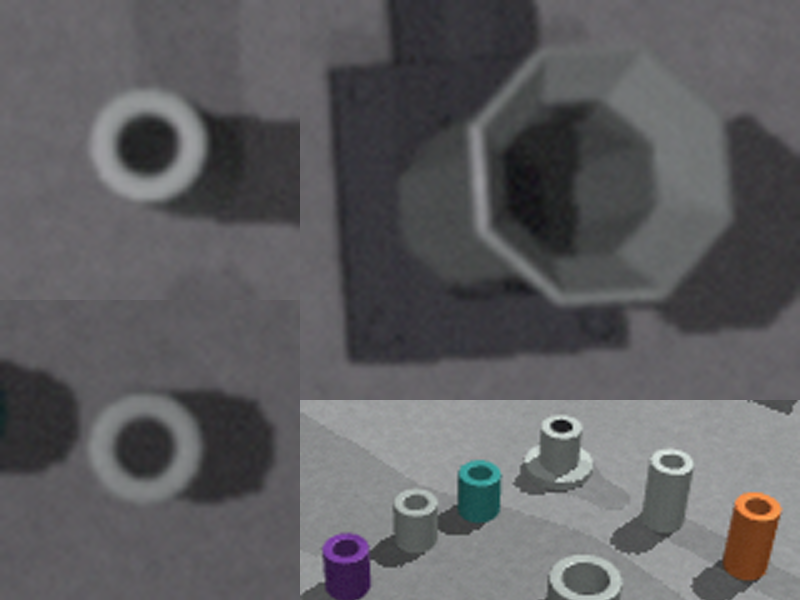

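The crop confirms that both grey sleeves are plain and the tall one is the long one. Their rim centres in the top view are long (144.6,169), short (253,251.6) and mouth (445.2,180.1).

```bash
cat >> h.py <<'E'
def goto(X,yaw=None,s=None):
    "print shift in tool axes (cm) to bring TCP to X, and current tool axes"
    s=s or robot.read_state(); R=Ro.from_rotvec(s["orientation"]).as_matrix()
    print("t %.2f"%s["t"],"pos",np.round(s["tool_pos"],4),"x",np.round(R[:,0],3),"y",np.round(R[:,1],3),"q",np.round(s["q"],2),"open %.4f"%s["opening"],"F",np.round(s["force"],1))
    if X is not None: print("shift cm",np.round(R.T@(np.asarray(X)-s["tool_pos"])*100,2))
E
python3 - <<'E'
from h import *; import pickle
C=pickle.load(open("cal.pkl","rb"))
T=[C["top"][k] for k in("K","R","t")]
for n,uv,z in(("long",(144.6,169),.07),("short",(253,251.6),.045),("mouth",(445.2,180.1),.15),("orange",(147,116),.07),("flanged",(154,239),.052),("turq",(212.5,245),.045),("purple",(301,248),.045)):
    X=onz(T,uv,z); print(n,np.round(X,4),np.round(proj([C["scene"][k] for k in("K","R","t")],X),1))
goto(None)
print(robot.read_camera("wrist")["tool_from_camera"])
E
```

```text
long [0.5845 0.2009 0.07  ] [347.1 183.5]
short [0.4417 0.0165 0.045 ] [244.5 199.8]
mouth [ 0.5577 -0.2906  0.15  ] [151.5 267.2]
orange [0.6761 0.1977 0.07  ] [380.8 202.3]
flanged [0.4647 0.1875 0.052 ] [302.6 170.5]
turq [0.4536 0.0872 0.045 ] [270.3 188.6]
purple [ 0.4475 -0.0678  0.045 ] [217.5 218.5]
t 0.10 pos [ 0.2328 -0.5524  0.2177] x [0.922 0.388 0.   ] y [ 0.388 -0.922 -0.002] q [-1.26  0.13  1.49  0.    1.52 -0.09] open 0.0930 F [ 0.  -0.2 -0. ]
[[-1.42125439e-03 -9.61400809e-01 -2.75148079e-01  7.67504502e-02]
 [ 9.99998989e-01 -1.37763467e-03 -3.51788270e-04 -2.19358242e-04]
 [-4.08440063e-05 -2.75148301e-01  9.61401795e-01 -1.66607983e-01]
 [ 0.00000000e+00  0.00000000e+00  0.00000000e+00  1.00000000e+00]]
```

```bash
python3 -m inch '[[[0,0,0,0,0,7.6,-1],[0,0,0,0,0,7.6,-1],[0,0,0,0,0,7.6,-1],[1.95,-4.2,0,0,0,0,-1],[1.95,-4.2,0,0,0,0,-1]]]'
python3 -m inch '[[[1.95,-4.2,0,0,0,0,-1],[1.95,-4.2,0,0,0,0,-1],[1.95,-4.2,0,0,0,0,-1],[1.95,-4.2,0,0,0,0,-1],[1.95,-4.2,0,0,0,0,-1]]]'
python3 -m inch '[[[1.95,-4.2,0,0,0,0,-1],[1.95,-4.2,0,0,0,0,-1],[1.95,-4.2,0,0,0,0,-1],[1.95,-4.2,0,0,0,0,-1],[1.95,-4.2,0,0,0,0,-1]]]'
python3 -m inch '[[[1.95,-4.2,0,0,0,0,-1],[1.95,-4.2,0,0,0,0,-1],[1.95,-4.2,0,0,0,0,-1],[1.95,-4.2,0,0,0,0,-1],[1.95,-4.2,0,0,0,0,-1]]]'
python3 -m inch '[[[1,-2,0,0,0,0,-1],[0,0,0,0,0,0,-1],[0,0,0,0,0,0,-1]]]'
python3 - <<'E'
from h import *
s=robot.read_state(); c=snap("wrist","w1.png"); k=cam(c,s)
goto((.5845,.2009,.2),s=s)
print("pred long rim",proj(k,(.5845,.2009,.07)))
import pickle; pickle.dump(k,open("w1.pkl","wb"))
E
```

```text
t: 0.65
tool_pos: [0.2716, -0.4681, 0.2175]
orientation: [-3.14, 0.003, 0.001]
force: [1.1, 0.0, -0.2]
opening: 0.0933
t: 1.15
tool_pos: [0.3695, -0.257, 0.2185]
orientation: [-3.142, -0.001, -0.0]
force: [0.9, -0.3, 0.4]
opening: 0.0928
t: 1.65
tool_pos: [0.4669, -0.0468, 0.2186]
orientation: [3.141, 0.001, 0.0]
force: [0.6, 0.2, -0.1]
opening: 0.093
t: 2.15
tool_pos: [0.5642, 0.1633, 0.2183]
orientation: [3.141, 0.002, -0.001]
force: [-0.2, -0.0, 0.1]
opening: 0.0929
t: 2.45
tool_pos: [0.5735, 0.1814, 0.2179]
orientation: [3.141, 0.003, -0.002]
force: [-0.5, -0.2, 0.6]
opening: 0.0929
t 2.45 pos [0.5735 0.1814 0.2179] x [ 1.     0.002 -0.001] y [ 0.002 -1.     0.001] q [ 0.22  0.14  1.48 -0.    1.52  1.79] open 0.0929 F [-0.5 -0.2  0.6]
shift cm [ 1.11 -1.94  1.79]
pred long rim [260.76019898 186.44114393]
```

View pics/w1.png

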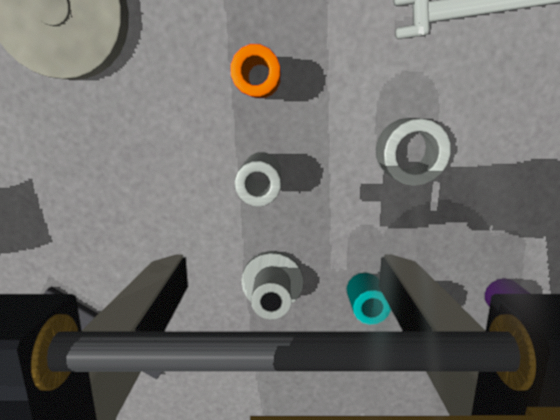

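The wrist view shows the long bushing's rim at (257.5,184), with orange behind it at (256,70) and the flanged bushing in front at (270,300). The long one is clear on both jaw sides.

```bash
python3 - <<'E'
from h import *; import pickle
k=pickle.load(open("w1.pkl","rb"))
X=onz(k,(257.5,184),.07);print(X, onz(k,(255.5,70.5),.07), onz(k,(417,150),.036)); goto((X[0],X[1],.045))
E
```

```text
[0.58662426 0.20365146 0.07      ] [0.67750684 0.20355221 0.07      ] [0.6117244 0.0581    0.036    ]
t 2.50 pos [0.5735 0.1808 0.2182] x [ 1.     0.001 -0.001] y [ 0.001 -1.     0.001] q [ 0.22  0.14  1.48 -0.    1.52  1.79] open 0.0928 F [-0.3 -0.6  0.4]
shift cm [ 1.33 -2.3  17.32]
```

```bash
python3 -m inch '[[[1.3,-2.2,2,0,0,0,-1],[0,0,4,0,0,0,-1],[0,0,4,0,0,0,-1],[0,0,4,0,0,0,-1],[0,0,2,0,0,0,-1]]]' 30
python3 -m inch '[[[0,0,1.3,0,0,0,-1],[0,0,0,0,0,0,-1],[0,0,0,0,0,0,0.3],[0,0,0,0,0,0,1],[0,0,0,0,0,0,1]]]' 30
python3 -m inch '[[[0,0,0,0,0,0,1],[0,0,0,0,0,0,1],[0,0,0,0,0,0,1]]]'
```

```text
t: 3.0
tool_pos: [0.584, 0.2011, 0.0544]
orientation: [3.14, -0.001, -0.008]
force: [-0.1, -0.1, -0.5]
opening: 0.093
t: 3.5
tool_pos: [0.5882, 0.2037, 0.0476]
orientation: [-3.141, -0.001, -0.005]
force: [0.1, 0.5, -0.4]
opening: 0.0733
t: 3.8
tool_pos: [0.5869, 0.2035, 0.0459]
orientation: [-3.142, -0.002, -0.0]
force: [0.7, -0.3, -0.9]
opening: 0.0495
```

```bash
python3 -m inch '[[[0,0,0,0,0,0,1],[0,0,0,0,0,0,1],[0,0,0,0,0,0,1],[0,0,0,0,0,0,1]]]'
python3 -m inch '[[[0,0,-2,0,0,0,1],[0,0,-4,0,0,0,1],[0,0,-4,0,0,0,1],[0,0,-4,0,0,0,1],[0,0,-4,0,0,0,1]]]'
```

```text
t: 4.2
tool_pos: [0.5868, 0.2034, 0.0456]
orientation: [-3.142, -0.001, 0.0]
force: [-0.0, -1.2, -0.5]
opening: 0.0384
t: 4.7
tool_pos: [0.586, 0.2031, 0.2261]
orientation: [3.141, 0.001, -0.003]
force: [1.0, 0.2, -4.4]
opening: 0.039
```

The long bushing is held (opening 39 mm, about 4.4 N). Next I'll carry it towards the magazine and look at the mouth on the way.

```bash
python3 -m inch '[[[-0.4,2,-0.5,0,0,0,1],[-0.8,4,-0.5,0,0,0,1],[-0.8,4,-0.5,0,0,0,1],[-0.8,4,0,0,0,0,1],[-0.8,4,0,0,0,0,1]]]'
python3 -m inch '[[[-0.8,4,0,0,0,0,1],[-0.8,4,0,0,0,0,1],[-0.8,4,0,0,0,0,1],[-0.8,4,0,0,0,0,1],[-0.8,2.3,0,0,0,0,1]]]'
python3 -m inch '[[[0,0,0,0,0,0,1],[0,0,0,0,0,0,1]]]'
python3 - <<'E'
from h import *
s=robot.read_state(); c=snap("wrist","w2.png"); k=cam(c,s)
goto((.5577,-.2906,.21),s=s)
print("pred mouth",proj(k,(.5577,-.2906,.15)))
import pickle; pickle.dump(k,open("w2.pkl","wb"))
E
```

```text
t: 5.2
tool_pos: [0.55, 0.022, 0.2399]
orientation: [3.142, 0.002, -0.002]
force: [0.2, -0.9, -5.1]
opening: 0.0389
t: 5.7
tool_pos: [0.5099, -0.1623, 0.2396]
orientation: [3.141, -0.002, -0.003]
force: [0.4, 0.7, -3.7]
opening: 0.0389
t: 5.9
tool_pos: [0.5106, -0.1599, 0.2398]
orientation: [-3.141, 0.001, 0.002]
force: [-0.1, 0.8, -3.5]
opening: 0.0389
t 5.90 pos [ 0.5106 -0.1599  0.2398] x [ 1.    -0.001 -0.001] y [-0.001 -1.    -0.001] q [-0.4  -0.05  1.64  0.    1.56  1.17] open 0.0389 F [-0.1  0.8 -3.5]
shift cm [ 4.73 13.07  2.96]
pred mouth [476.08153401 151.5275507 ]
```

View pics/w2.png

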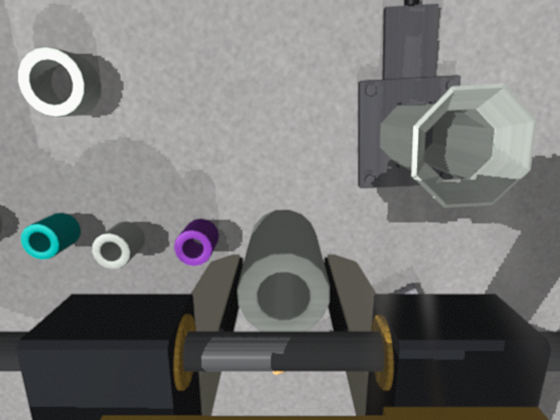

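The funnel octagon spans columns 412–535 and rows 84–208, centre (473.5,146). The long bushing hangs between the fingers, rim centre about (284,296).

```bash
python3 - <<'E'
from h import *; import pickle
k=pickle.load(open("w2.pkl","rb")); s=robot.read_state(); p=s["tool_pos"]
X=onz(k,(473.5,146),.15);print("mouth",X)
print("short",onz(k,(112,250),.045))
print("held rim",onz(k,(284,296),p[2]+.025)-p, "pred front edge of bottom",proj(k,p+[.02,0,-.045]))
C=pickle.load(open("cal.pkl","rb"));S=[C["scene"][q] for q in("K","R","t")]
print("scene",onz(S,(157,268),.15)); goto((X[0],X[1],.21))
E
```

```text
mouth [ 0.56141946 -0.28833227  0.15      ]
short [0.44523163 0.01773145 0.045     ]
held rim [ 0.00013621 -0.00061806  0.025     ] pred front edge of bottom [282.72455963 207.09480797]
scene [ 0.5651442  -0.28560326  0.15      ]
t 5.95 pos [ 0.5109 -0.1592  0.24  ] x [ 1.     0.001 -0.001] y [ 0.    -1.    -0.001] q [-0.4  -0.05  1.64  0.    1.56  1.17] open 0.0384 F [ 0.6 -0.3 -5. ]
shift cm [ 5.05 12.92  2.98]
```

```bash
python3 -m inch '[[[1,2.8,0,0,0,0,1],[1.5,4,0,0,0,0,1],[1.5,4,0,0,0,0,1],[1,2.2,0,0,0,0,1],[0,0,0,0,0,0,1]]]'
python3 -m inch '[[[0,0,0,0,0,0,1],[0,0,2,0,0,0,1],[0,0,2,0,0,0,1],[0,0,1,0,0,0,1],[0,0,0,0,0,0,1]]]'
python3 - <<'E'
from h import *
goto((.561,-.289,.157))
snap("scene","s2.png",(80,180,280,380),3)
E
```

```text
t: 6.45
tool_pos: [0.562, -0.2911, 0.2393]
orientation: [-3.141, 0.0, 0.002]
force: [-1.1, 0.4, -4.2]
opening: 0.0388
t: 6.95
tool_pos: [0.5603, -0.2875, 0.1886]
orientation: [-3.139, -0.004, 0.005]
force: [-0.8, 0.5, -3.7]
opening: 0.0389
t 6.95 pos [ 0.5603 -0.2875  0.1886] x [ 1.     0.002 -0.003] y [ 0.002 -1.    -0.002] q [-0.56  0.23  1.43  0.    1.48  1.01] open 0.0389 F [-0.8  0.5 -3.7]
shift cm [0.08 0.15 3.16]
```

View pics/s2.png

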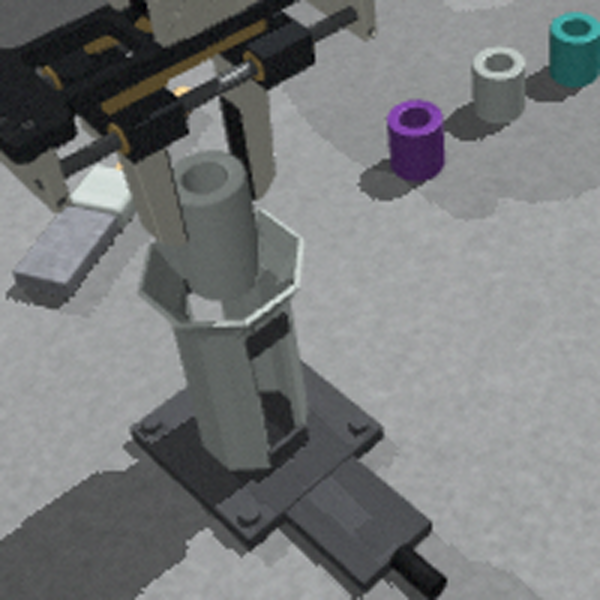

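The long bushing is entering the funnel on centre (bushing about (220,280), funnel (220,268) in the crop). I'll lower it, then release.

```bash
python3 -m inch '[[[0.05,0.1,1,0,0,0,1],[0,0,1,0,0,0,1],[0,0,1.1,0,0,0,1],[0,0,0,0,0,0,1],[0,0,0,0,0,0,1]]]'
python3 - <<'E'
from h import *
goto((.561,-.289,.157))
E
```

```text
t: 7.5
tool_pos: [0.5613, -0.2904, 0.1589]
orientation: [-3.141, -0.001, 0.002]
force: [0.6, -0.1, -3.8]
opening: 0.0389
t 7.50 pos [ 0.5613 -0.2904  0.1589] x [ 1.     0.001 -0.001] y [ 0.001 -1.    -0.001] q [-0.56  0.25  1.46  0.    1.43  1.01] open 0.0389 F [ 0.6 -0.1 -3.8]
shift cm [-0.03 -0.14  0.19]
```

```bash
python3 -m inch '[[[0,0,0,0,0,0,0.3],[0,0,0,0,0,0,-0.3],[0,0,0,0,0,0,-1],[0,0,0,0,0,0,-1],[0,0,0,0,0,0,-1]]]'
python3 -m inch '[[[0,0,0,0,0,0,-1],[0,0,0,0,0,0,-1],[0,0,-2,0,0,0,-1],[0,0,-4,0,0,0,-1],[0,0,-2,0,0,0,-1]]]'
python3 - <<'E'
from h import *
goto((.444,.017,.2))
E
```

```text
t: 8.0
tool_pos: [0.5621, -0.2908, 0.1603]
orientation: [3.141, 0.001, 0.002]
force: [-0.6, 0.0, -0.2]
opening: 0.0661
t: 8.5
tool_pos: [0.5626, -0.2911, 0.243]
orientation: [3.14, 0.001, 0.004]
force: [1.1, -0.7, 0.1]
opening: 0.0929
t 8.50 pos [ 0.5626 -0.2911  0.243 ] x [1.    0.001 0.003] y [ 0.001 -1.     0.002] q [-0.56  0.21  1.36  0.    1.57  1.01] open 0.0929 F [ 1.1 -0.7  0.1]
shift cm [-11.84 -30.83   4.21]
```

The long one is released. Now for the short one, with the jaws turned to open along world x so they clear the purple and turquoise neighbours.

```bash
python3 -m inch '[[[-1,-2,0,0,0,0,-1],[-1.5,-3.9,0,0,0,0,-1],[-1.6,-3.9,0,0,0,0,-1],[-1.6,-3.9,0.5,0,0,0,-1],[-1.6,-3.9,0.5,0,0,0,-1]]]'
python3 -m inch '[[[-1.6,-3.9,0.5,0,0,0,-1],[-1.6,-3.9,0.5,0,0,0,-1],[-1.4,-3.7,0.5,0,0,0,-1],[0,0,0.5,0,0,-8.5,-1],[0,0,0.5,0,0,-8.5,-1]]]'
python3 -m inch '[[[0,0,0.5,0,0,-8.5,-1],[0,0,0,0,0,-8.5,-1],[0,0,0,0,0,-8.5,-1],[0,0,0,0,0,-8.5,-1],[0,0,0,0,0,-8.5,-1]]]'
python3 -m inch '[[[0,0,0,0,0,-8.5,-1],[0,0,0,0,0,-8.5,-1],[0,0,0,0,0,-8.5,-1],[0,0,0,0,0,-5,-1],[0,0,0,0,0,0,-1]]]'
python3 - <<'E'
from h import *
s=robot.read_state(); c=snap("wrist","w3.png"); k=cam(c,s)
goto((.444,.017,.02),s=s)
print("pred short",proj(k,(.444,.017,.045)))
import pickle; pickle.dump(k,open("w3.pkl","wb"))
c=robot.read_camera("scene")["image"]; w=cv2.imread("pics/w3.png")
o=np.zeros((420,780,3),np.uint8); o[:,:560]=w; o[:420,560:]=cv2.resize(c[240:345,128:183],(220,420),interpolation=cv2.INTER_CUBIC); cv2.imwrite("pics/w3b.png",o)
E
```

```text
t: 9.0
tool_pos: [0.4879, -0.1134, 0.2297]
orientation: [3.141, 0.001, 0.001]
force: [-0.3, 1.2, 0.2]
opening: 0.0929
t: 9.5
tool_pos: [0.4423, 0.0015, 0.2048]
orientation: [3.105, 0.478, 0.002]
force: [0.4, 0.2, 0.4]
opening: 0.0932
t: 10.0
tool_pos: [0.4425, 0.0003, 0.1997]
orientation: [2.722, 1.568, 0.0]
force: [0.2, 0.0, -0.4]
opening: 0.0931
t: 10.5
tool_pos: [0.4425, 0.0003, 0.1997]
orientation: [2.219, 2.224, 0.0]
force: [-0.1, 0.6, 1.2]
opening: 0.0932
t 10.50 pos [4.425e-01 3.000e-04 1.997e-01] x [-0.002  1.    -0.   ] y [1.    0.002 0.   ] q [-0.12 -0.3   1.93  0.    1.51 -0.12] open 0.0932 F [-0.1  0.6  1.2]
shift cm [ 1.67  0.15 17.97]
pred short [284.75415265 178.79870033]
```

View pics/w3b.png

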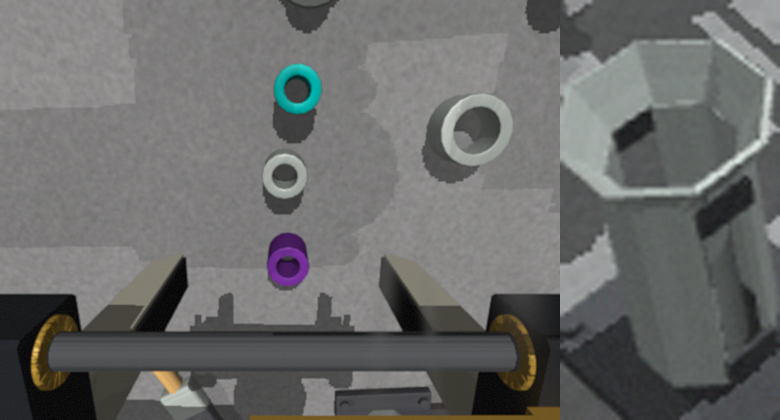

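The short rim is at (285,176), between turquoise (298,89) and purple (288,265). The funnel is clear, so the long bushing has dropped below it.

```bash
python3 - <<'E'
from h import *; import pickle
k=pickle.load(open("w3.pkl","rb"))
X=onz(k,(285,176),.045);print(X,onz(k,(288,265),.045)); goto((X[0],X[1],.02))
E
```

```text
[0.4442086  0.01945981 0.045     ] [ 0.44717198 -0.06411809  0.045     ]
t 10.60 pos [4.426e-01 3.000e-04 1.997e-01] x [ 0.002  1.    -0.   ] y [ 1.    -0.002  0.   ] q [-0.12 -0.3   1.93 -0.    1.51 -0.11] open 0.0930 F [ 0.9  0.2 -0.8]
shift cm [ 1.92  0.16 17.97]
```

```bash
python3 -m inch '[[[1.8,0.15,2,0,0,0,-1],[0,0,4,0,0,0,-1],[0,0,4,0,0,0,-1],[0,0,4,0,0,0,-1],[0,0,2.5,0,0,0,-1]]]' 30
python3 -m inch '[[[0,0,1.3,0,0,0,-1],[0,0,0,0,0,0,-0.3],[0,0,0,0,0,0,0],[0,0,0,0,0,0,1],[0,0,0,0,0,0,1]]]'
python3 -m inch '[[[0,0,0,0,0,0,1],[0,0,0,0,0,0,1],[0,0,0,0,0,0,1],[0,0,0,0,0,0,1],[0,0,0,0,0,0,1]]]'
python3 -m inch '[[[0,0,0,0,0,0,1],[0,0,0,0,0,0,1]]]'
```

```text
t: 11.1
tool_pos: [0.4421, 0.0185, 0.0316]
orientation: [-2.222, -2.218, 0.003]
force: [-0.3, -0.5, -0.4]
opening: 0.0929
t: 11.6
tool_pos: [0.4455, 0.0182, 0.0233]
orientation: [2.219, 2.221, 0.003]
force: [0.1, -1.0, -0.4]
opening: 0.0656
t: 12.1
tool_pos: [0.4441, 0.0183, 0.0218]
orientation: [2.22, 2.222, 0.0]
force: [-1.7, 0.3, 3.5]
opening: 0.04
t: 12.3
tool_pos: [0.4441, 0.0183, 0.0218]
orientation: [2.22, 2.222, 0.0]
force: [-2.3, -0.1, 5.0]
opening: 0.0399
```

```bash
python3 -m inch '[[[0,0,-2,0,0,0,1],[0,0,-4,0,0,0,1],[0,0,-4,0,0,0,1],[0,0,-5,0,0,0,1],[0,0,-4,0,0,0,1]]]'
python3 -m inch '[[[-1.7,0.7,-1,0,0,0,1],[-3.8,1.5,0,0,0,0,1],[-3.8,1.5,0,0,0,0,1],[-3.8,1.5,0,0,0,0,1],[-3.8,1.5,0,0,0,0,1]]]'
python3 -m inch '[[[-3.8,1.5,0,0,0,0,1],[-3.8,1.5,0,0,0,0,1],[-3.8,1.4,0,0,0,0,1],[-2.4,0.6,0,0,0,0,1],[0,0,0,0,0,0,1]]]'
python3 -m inch '[[[0,0,0,0,0,0,1]]]'
python3 - <<'E'
from h import *
s=robot.read_state(); c=snap("wrist","w4.png"); k=cam(c,s)
goto((.561,-.289,.153),s=s); p=s["tool_pos"]
print("pred rim",proj(k,p+[0,0,.023]),"pred mouth",proj(k,(.561,-.289,.15)), [proj(k,(.561,-.289+d,.15)) for d in(-.041,.041)])
import pickle; pickle.dump(k,open("w4.pkl","wb"))
E
```

```text
t: 12.8
tool_pos: [0.4438, 0.0183, 0.2136]
orientation: [2.22, 2.222, 0.001]
force: [1.0, -0.4, -3.0]
opening: 0.0397
t: 13.3
tool_pos: [0.5112, -0.1521, 0.2207]
orientation: [-2.22, -2.222, 0.0]
force: [1.1, 1.6, -1.5]
opening: 0.0398
t: 13.8
tool_pos: [0.5607, -0.2916, 0.2196]
orientation: [-2.223, -2.218, 0.002]
force: [-0.9, 1.6, -2.8]
opening: 0.0397
t: 13.9
tool_pos: [0.5607, -0.2886, 0.2201]
orientation: [-2.22, -2.219, 0.0]
force: [0.1, -0.1, -2.9]
opening: 0.0398
t 13.90 pos [ 0.5607 -0.2886  0.2201] x [0.    1.    0.002] y [ 1.    -0.    -0.002] q [-0.56  0.21  1.39  0.    1.54 -0.56] open 0.0398 F [ 0.1 -0.1 -2.9]
shift cm [-0.05  0.04  6.71]
pred rim [282.82432195 294.60990163] pred mouth [283.70805766 227.90783335] [array([283.77920672, 284.06380136]), array([283.63019538, 166.45330149])]
```

View pics/w4.png

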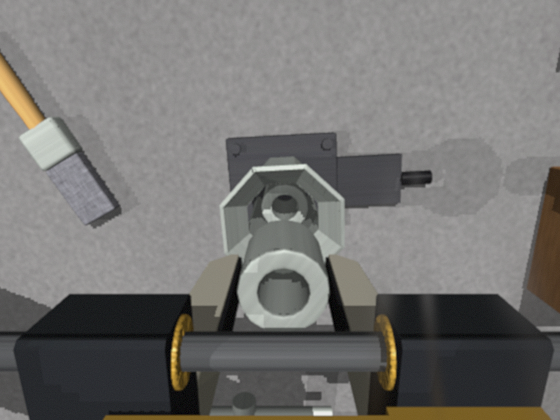

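The long bushing stands in the tube, its rim at (287,203). The funnel matches the prediction to about 1 px. The held short rim sits about 2 mm towards +y, so I'll offset slightly, lower and release.

```bash
python3 -m inch '[[[-0.2,0,2,0,0,0,1],[0,0,2,0,0,0,1],[0,0,1.5,0,0,0,1],[0,0,0.8,0,0,0,1],[0,0,0.3,0,0,0,1]]]'
python3 -m inch '[[[0,0,0,0,0,0,1],[0,0,0,0,0,0,1]]]'
```

```text
t: 14.45
tool_pos: [0.5608, -0.2897, 0.1546]
orientation: [-2.219, -2.222, 0.0]
force: [-0.8, -0.2, -2.8]
opening: 0.04
t: 14.65
tool_pos: [0.5618, -0.2908, 0.1568]
orientation: [2.219, 2.222, 0.001]
force: [-0.0, -0.4, -2.9]
opening: 0.0399
```

```bash
python3 -m inch '[[[0,0,0,0,0,0,0.3],[0,0,0,0,0,0,-0.3],[0,0,0,0,0,0,-1],[0,0,0,0,0,0,-1],[0,0,0,0,0,0,-1]]]'
python3 -m inch '[[[0,0,0,0,0,0,-1],[0,0,0,0,0,0,-1],[0,0,-2,0,0,0,-1],[0,0,-4,0,0,0,-1],[0,0,-2,0,0,0,-1]]]'
python3 -m inch '[[[-2,0,-1,0,0,0,-1],[-3,0,0,0,0,0,-1],[-2,0,0,0,0,0,-1],[0,0,0,0,0,0,-1],[0,0,0,0,0,0,-1]]]'
python3 - <<'E'
from h import *
goto(None)
s=robot.read_state(); c=robot.read_camera("wrist");k=cam(c,s)
for z in(.082,.127): print(z,proj(k,(.561,-.289,z)))
a=c["image"]; b=robot.read_camera("scene")["image"]; t=robot.read_camera("top")["image"]
o=np.zeros((600,800,3),np.uint8)
u=proj(k,(.561,-.289,.12)); x,y=[int(np.clip(v-100,0,m)) for v,m in zip(u,(360,220))]
o[:400,:400]=cv2.resize(a[y:y+200,x:x+200],(400,400),interpolation=cv2.INTER_CUBIC)
o[:500,400:]=cv2.resize(b[235:360,110:210],(400,500),interpolation=cv2.INTER_CUBIC)
o[400:,:267]=cv2.resize(t[145:225,385:492],(267,200),interpolation=cv2.INTER_CUBIC)
cv2.imwrite("pics/f.png",o); print(x,y)
E
```

```text
t: 15.15
tool_pos: [0.5615, -0.2908, 0.156]
orientation: [2.22, 2.222, 0.0]
force: [0.2, 0.5, -0.3]
opening: 0.0673
t: 15.65
tool_pos: [0.562, -0.2911, 0.2389]
orientation: [2.218, 2.22, 0.001]
force: [0.5, -1.2, 0.4]
opening: 0.0929
t: 16.15
tool_pos: [0.5612, -0.3606, 0.2452]
orientation: [-2.221, -2.221, -0.0]
force: [0.1, 0.5, 0.1]
opening: 0.0928
t 16.15 pos [ 0.5612 -0.3606  0.2452] x [-0.     1.     0.001] y [ 1.  0. -0.] q [-0.65  0.3   1.24  0.    1.6  -0.65] open 0.0928 F [0.1 0.5 0.1]
0.082 [282.86849693 113.47384522]
0.127 [282.78532841 114.43839016]
182 14
```

View pics/f.png

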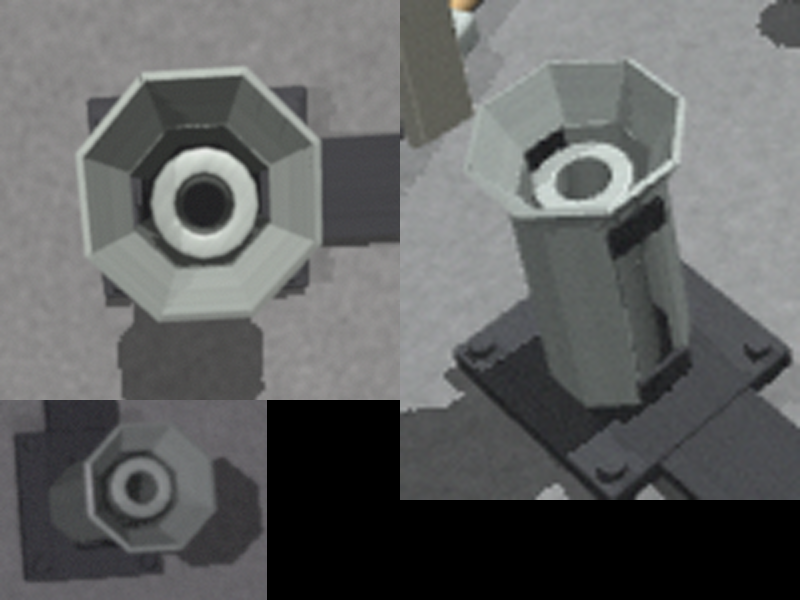

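The final picture shows the short rim level and concentric inside the tube, just under the throat. It is centred at (205,203) in the wrist crop, the bore lines up, and the gripper is clear.

```bash
python3 -c "
from plant import robot
print(robot.close_job())"
```

```text
the job is handed in; nothing more can be done
None
```

Both plain bushings are in the tube magazine, the long one dropped in first and the short one on top. I handed the job in at about 16 s of the 61 s allowed.

- **Long bushing:** A wrist picture taken before the second drop showed it standing upright in the tube.
- **Short bushing:** The last wrist, scene and top pictures show its rim level and concentric just below the funnel throat. Its apparent width, 53 px against 53–55 px expected, fits the loaded height.
- **Arm and forces:** The gripper was open and clear of everything when I handed in. Force readings stayed within about 5 N, and I saw no contact with any other part.
- **Disagreements:** The cameras differed by 2–4 mm on the bushing positions. On the funnel mouth they differed by up to about 9 mm; the rough scene-view reading was the outlier. I used mainly the wrist-camera values. The short bushing was held about 2 mm off centre, so I corrected for that before releasing it.
- **Not checked:** I did not measure the seated heights directly.

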